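Bring the red-capped jar to the front of the spice turntable

ROBOT

A 6-joint arm with a two-finger parallel gripper is mounted at the origin on a cart in front of the work surface, level with it; the furniture and walls round the work are solid. World frame = base frame: x ahead of the robot, y to its left, z up, the work surface at z = 0. Lengths are in mm, angles in rad, forces in N, time in s.
With the tool pointing down it reaches from about 350 to 775 mm from the base axis. Payload 7.3 kg.
Tool frame: the origin (TCP) lies midway between the tips of the shut fingers; the grasp point (between the pads) lies 19 mm behind it; x points along the fingers, y is the direction in which the jaws open and shut, and the axes are right-handed (so a half turn about x gives the same grasp; the last joint's range is limited). The gripper opens to 92 mm and grips with 3 to 60 N. Pads are 19 mm wide; open, the fingers measure 130 mm over their backs; the gripper's body (75 mm by 190 mm) begins 47 mm behind the grasp point.
Start: joints at [1.003, 0.342, 1.524, -0, 1.275, -0.146], TCP at [214.925, 479.012, 226.741] pointing down, gripper open.
Joint ranges: [-2.53, 2.53], [-0.77, 2.02], [0.04, 2.7], [-1, 4.14], [0.28, 2.66], [-3.11, 3.11]. Speed limits (rad/s): [2.57, 2.57, 3.14, 3.14, 3.14, 3.14].

INTERFACE

Orientations are given as [roll, pitch, yaw] about the fixed x, y, z axes, in that order (R = Rz(yaw) Ry(pitch) Rx(roll)).
In Python, from plant import get_obs, capture, close_job gives the robot as it stands. The module is installed in compiled form; this text tells all that it offers.
- The arm moves only by the tool send_rows, never from a script. Its argument "moves" is a list of rows, each a list of 4 numbers: the shift along the tool's x, y, z in mm, then the turn about the tool's x in degrees. In form: [[tx, ty, tz, yaw], ...]. A call has 1 to 8 rows; each row shifts and turns the commanded pose from where the row before left it, along the tool's axes as they then stand; what a row does not reach is not made up. A row lasts 1/8 s, in which the tool goes at most 62.5 mm and 10.7 degrees, less where a joint would pass 70% of its speed; a pose out of reach is approached as far as the arm can. A call with a gripper value outside its range is refused whole. "hand" is the opening, from 0 (shut) to 1 (fully open), set as the call begins (left out, the last holds). The fingers move at their own pace and stop on an object; the grip force is fixed at half the most. Time passes only in rows, so rows that do not move let the fingers close. It gives the time, the measured TCP pose, the force and the opening at its end, in the units of the state.
- get_obs(): the state, without advancing time (a new reading comes with each control period).
- capture(name): name is "scene" or "top" or "wrist"; returns a dict with "image" (400x640x3 uint8, red, green, blue), "K" (3x3 intrinsics, pixels), "position" and "attitude" of the camera in the world; the wrist camera has in their place "mount" (4x4, takes a point from camera to tool coordinates, whose origin is the TCP and whose axes are the tool frame's). Camera axes: x right, y down, z forward; pixel columns grow to the right and rows downward; lengths in mm; the calibration is good to about 2 mm. A picture is of the moment at which its call begins: read the wrist's pose just before it. There is no depth.
- close_job(): hands the job in, once; it reports no verdict.
The state is a dict: "time": time; "joint_positions": joint angles; "dq": joint speeds; "tau": joint torques, N m; "tool_pos": TCP position; "tcp_rot": TCP orientation; "contact_force": force on the tool from outside, world axes, zero at the start; "moment": the same for the moment, N m; "grip_width": finger opening in mm.
Only numpy, scipy, OpenCV 4.12 (cv2) and the standard library are available. Lean on these libraries where they do the work, as an engineer would, in place of code of your own. Each camera call takes 0.05 s, during which the arm holds its last target. There are 200 camera calls.

TASK

Turn the spice turntable by gently pushing the pegs on its rim with your fingers until the jar with the red cap stands at the front, in line with the yellow arrow on the stand, and leave it there. Do not pinch the pegs, do not touch or lift any of the jars or the shaker; all four must stay standing in their wells, and leave the other things on the worktop where they are.

Things in the scene. Friction and masses are not known exactly. Their poses are not given: they have to be found in the camera images.
- front (a point): the place where the red-capped jar must come: the front position of the jar circle, in line with the yellow arrow, 55 mm from the turning axis towards the arrow, on the turntable's top surface. It belongs to the fixed stand and does not turn.
- arrow (a point): tip of the yellow arrowhead (two 6 mm bars forming a chevron) on the wooden tongue that sticks out of the stand at its front, towards the robot's side; it points at the turning axis from 150 mm away and is 14 mm above the worktop. Fixed; the tongue is 50 mm wide, 10 mm thick and ends 190 mm from the axis.
- hub (a point): centre of the turntable's top surface, on the vertical turning axis, 32 mm above the worktop. The turntable is a pale wooden disc of 280 mm diameter, 12 mm thick, on a low fixed stand. A 24 mm steel knob, 36 mm high, is fixed at its centre. Four black wells (rings 53 mm outside, 48 mm inside, 15 mm high) stand 90 degrees apart on a circle of 55 mm radius, at the angles of peg0, peg0 + 90 degrees, and so on.
- turntable (a joint): angle of the turntable, 0 at the start, growing anticlockwise seen from above; free to turn either way by more than a full turn. It turns with light friction (1 to 2 N at a peg, pushed at under 0.1 m/s) and stops almost at once when it is no longer pushed. A microwave (front 0.65 m ahead of the robot base, left side 0.05 m to the right of the base axis) stands behind it at the right: the hand has less room beside the rim at the right rear.
- red_jar: small glass spice jar with a bright red cap: the wanted jar, 44 mm across, 106 mm tall, loose, standing in one of the four wells of the turntable (which well varies). Origin: centre of its underside, z up.
- green_jar: small glass spice jar with a dark green cap, 44 mm across, 99 mm tall, loose, standing in one of the four wells of the turntable (which well varies). Origin: centre of its underside, z up.
- black_jar: small glass spice jar with a black cap that has a green disc on its top, 40 mm across, 105 mm tall, loose, standing in one of the four wells of the turntable (which well varies). Origin: centre of its underside, z up.
- shaker: glass shaker with a domed grey top, 44 mm across, 90 mm tall, loose, standing in one of the four wells of the turntable (which well varies). Origin: centre of its underside, z up.
- peg0 (a point): top of finger peg 0: an upright steel pin of 14 mm diameter, 60 mm tall above the disc (top 92 mm above the worktop), fixed near the rim of the disc 128 mm from the turning axis, and turning with it; its foot is a 20 mm flange, 4 mm high. The six pegs stand 60 degrees apart, numbered anticlockwise from above.
- peg1 (a point): top of finger peg 1, as peg0.
- peg2 (a point): top of finger peg 2, as peg0.
- peg3 (a point): top of finger peg 3, as peg0.
- peg4 (a point): top of finger peg 4, as peg0.
- peg5 (a point): top of finger peg 5, as peg0.
- tea: round pale tea canister, 87 mm across, 105 mm tall with lid, on the chopping board to the right; loose bystander. Origin: underside, centre.
- mug: white mug, 85 x 116 x 100 mm, to the right of the turntable; loose bystander. Origin: underside, centre.
- honey: honey jar with a green lid, 65 mm across, 114 mm tall; loose bystander. Origin: underside, centre.
- mill: wooden pepper mill, 58 mm across, 170 mm tall, on the chopping board; loose bystander. Origin: underside, centre.
- spoon: teaspoon 130 x 26 x 11 mm lying near the front edge; loose bystander. Origin: underside, centre.

How it is judged (in metres and radians):
At the end, for the whole second after the job is handed in: The red-capped jar's axis is within 12 mm (horizontally) of the front position, the turntable is at rest (under 0.05 rad/s), and all four jars and shaker stand upright (within 0.15 rad) on the turntable in their wells (49 to 61 mm from the turning axis) (horizontal distance between red_jar and front below 0.012 m and velocity of joint turntable between -0.05 and 0.05 rad/s and horizontal distance between red_jar and hub between 0.049 and 0.061 m and height (world z) of each of red_jar, green_jar, black_jar, shaker below 0.037 m and angle between each of red_jar, green_jar, black_jar, shaker's own z axis and vertical below 0.15 rad and horizontal distance between green_jar and hub between 0.049 and 0.061 m and horizontal distance between black_jar and hub between 0.049 and 0.061 m and horizontal distance between shaker and hub between 0.049 and 0.061 m); the robot touches nothing.
It fails at once if the robot touches a jar or the shaker (contact force between any of the fingers, the arm and red_jar above 0.5 N or contact force between any of the fingers, the arm and green_jar above 0.5 N or contact force between any of the fingers, the arm and black_jar above 0.5 N or contact force between any of the fingers, the arm and shaker above 0.5 N).
It fails at once if a jar or the shaker is lifted out of its well or tipped (height (world z) of any of red_jar, green_jar, black_jar, shaker above 0.045 m or angle between any of red_jar, green_jar, black_jar, shaker's own z axis and vertical above 0.5 rad).
It fails at once if the fingers pinch a peg or push the turntable with more than 25 N (contact force between the fingers and turntable above 25 N).
It fails at once if another thing on the worktop is shifted by more than 15 mm (distance of any of tea, mug, honey, mill, spoon from where it was at the start of the episode above 0.015 m).
It also fails if it takes over 54 s, if anything falls off the work surface, if the arm or the gripper's body presses on something with over 40 N, if the wrist force passes 120 N, or if a joint passes its speed limit or range.

## Working session

There is one attempt and no reset: what is moved stays moved. The work goes in short steps, Python scripts to look and compute and a tool call to move; the robot and the scene stay as the last step left them, time stands still between calls to the robot, and variables do not carry over. Pictures are saved under pics/ and viewed, about 8 in all and at most 12, crops included, and the job is handed in when it is done.

Besides the shell and the picture viewer there is one more tool, called after "Request:" as a command line: name --pt "numbers of a row" for each row, then --argument value for the rest. send_rows: Moves the arm, as the interface text tells. Its arguments: {"type":"object","properties":{"moves":{"type":"array","items":{"type":"array","items":{"type":"number"}}},"hand":{"type":"number"}},"required":["moves"]}

```bash
mkdir -p pics; python3 - <<'E'
from plant import get_obs,capture
import cv2,numpy as np
o=get_obs();print(o)
for n in("scene","top"):
    c=capture(n);cv2.imwrite(f"pics/{n}.png",c["image"][:,:,::-1]);print(n,c["K"],c["position"],c["attitude"])
    np.savez(f"{n}.npz",**{k:np.array(v) for k,v in c.items()})
E
```

```text
{'time': 0.0, 'joint_positions': array([ 1.00298053e+00,  3.42765974e-01,  1.52501019e+00, -8.88849002e-06,
        1.27537949e+00, -1.45980206e-01]), 'dq': array([-0.00241245,  0.00053827,  0.00094428,  0.00073372,  0.00095721,
        0.00015202]), 'tau': array([ 7.29628246e-04, -4.31230009e+01, -2.44230956e+01,  7.18849059e-02,
        5.58155472e-02, -7.97741154e-05]), 'tool_pos': array([214.70984414, 478.65052122, 226.02489158]), 'tcp_rot': array([-1.71133871,  1.56923331, -2.1331717 ]), 'contact_force': array([-0.26937748, -0.0068225 , -0.07833019]), 'moment': array([0.07664311, 0.01670411, 0.00937882]), 'grip_width': 91.93316831618716}
scene [[410.42210161   0.         325.65171991]
 [  0.         410.42210161 197.01614103]
 [  0.           0.           1.        ]] [-187.52480026 -447.24894423  700.82173885] [-2.19798029 -0.01300813 -1.09356645]
top [[416.3269887    0.         311.46700903]
 [  0.         416.3269887  203.08517106]
 [  0.           0.           1.        ]] [ 449.89575702  -57.95603813 1131.17044899] [-3.03875839 -0.01623273 -1.55786668]
```

View pics/top.png

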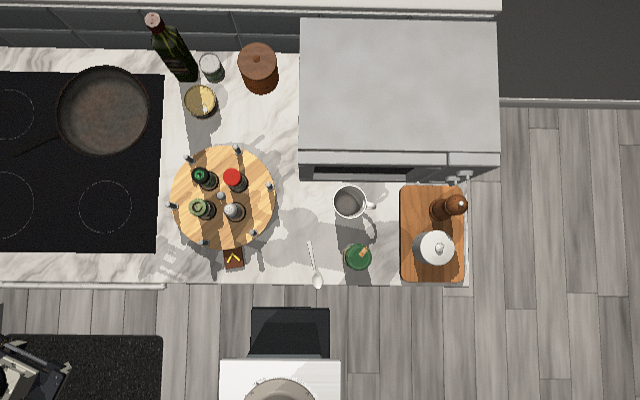

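View pics/scene.png

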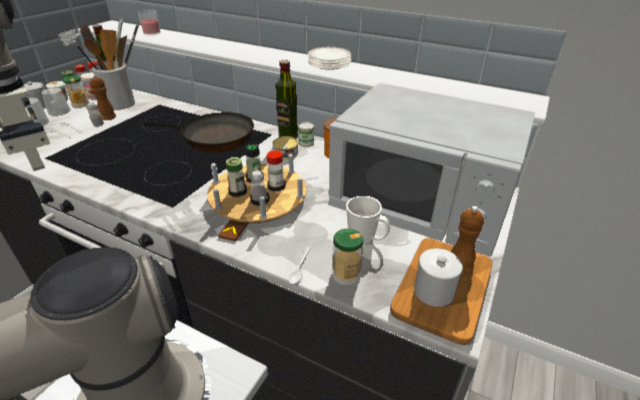

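```bash
cat > h.py <<'E'
import numpy as np,cv2
from scipy.spatial.transform import Rotation as R
def ray(c,uv,z):
    d=R.from_euler('xyz',c["attitude"]).as_matrix()@np.linalg.inv(c["K"])@np.array([uv[0],uv[1],1.])
    p=np.array(c["position"]);return p+d*(z-p[2])/d[2]
def proj(c,P):
    q=R.from_euler('xyz',c["attitude"]).as_matrix().T@(np.array(P)-c["position"]);q=c["K"]@q;return q[:2]/q[2]
E
python3 - <<'E'
from h import *
c=dict(np.load("top.npz"))
P=[ray(c,p,92) for p in[(189,158),(237,149),(270,186),(254,233),(205,241),(171,206)]]
P=np.array(P);h=P.mean(0);print(P.round(),h.round(1));
for p in P: print(np.hypot(*(p-h)[:2]),np.degrees(np.arctan2(*(p-h)[1::-1])))
for n,uv,z in(("arrow",(233,252),14),("red",(232,177),138),("green",(199,174),131),("black",(199,208),137),("shaker",(234,209),122),("knob",(221,195),68),("honey",(358,257),114),("spoon",(318,284),5),("mug",(348,202),100)):
    q=ray(c,uv,z);print(n,q.round(),np.hypot(*(q-h)[:2]).round(1),np.degrees(np.arctan2(*(q-h)[1::-1])).round(1))
im=c["image"][130:275,150:300][:,:,::-1];cv2.imwrite("pics/z.png",cv2.resize(im,None,fx=4,fy=4,interpolation=cv2.INTER_CUBIC))
E
```

```text
[[667. 237.  92.]
 [692. 117.  92.]
 [599.  31.  92.]
 [481.  68.  92.]
 [459. 189.  92.]
 [545. 277.  92.]] [573.9 153.4  92. ]
125.61180069328023 41.96372684255105
123.97281710228594 -16.95942837836919
124.48012254180544 -78.3479184846545
126.23170021028078 -137.71060089619968
120.15907743720517 162.77287140386488
126.79228334611669 103.20981794430432
arrow [432. 132.  14.] 143.8 -171.5
red [613. 119. 138.] 51.8 -41.1
green [620. 200. 131.] 66.0 45.5
black [537. 196. 137.] 56.1 131.2
shaker [537. 115. 122.] 53.3 -133.7
knob [577. 158.  68.] 6.1 56.1
honey [ 425. -188.  114.] 372.2 -113.6
spoon [350. -95.   5.] 334.6 -132.1
mug [ 561. -164.  100.] 318.1 -92.4
```

View pics/z.png

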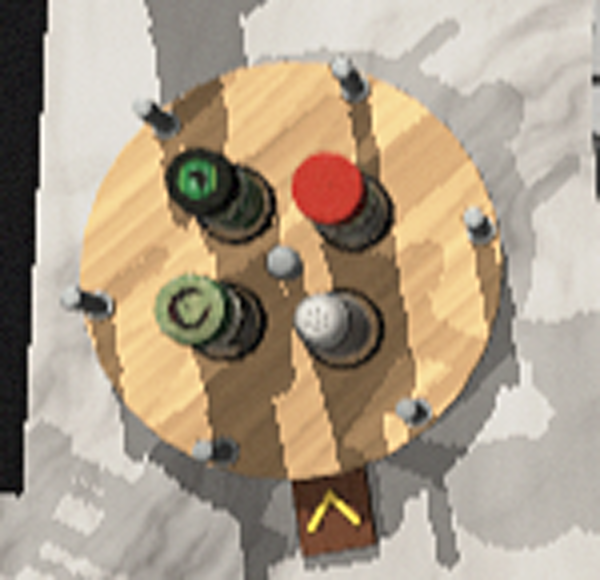

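```bash
python3 - <<'E'
from h import *
from plant import get_obs
c=dict(np.load("top.npz"))
Z=lambda u,v:(150+u/4-.4,130+v/4-.4)
P=np.array([ray(c,Z(*p),z) for p,z in[((145,105),92),((344,69),92),((484,219),92),((403,405),92),((204,450),92),((72,296),92)]])
from scipy.optimize import least_squares
f=lambda v:np.concatenate([[v[0]+128*np.cos(v[2]-i*np.pi/3)-p[0],v[1]+128*np.sin(v[2]-i*np.pi/3)-p[1]] for i,p in enumerate(P)])
s=least_squares(f,[574,153,.73]);h=s.x;print(h,np.degrees(h[2]),s.fun.round(1))
print("disc",ray(c,Z(291,270),32),"knob",ray(c,Z(284,258),68))
for n,uv,z in(("arrow",(330,492),14),("red",(328,188),138),("redfoot",(350,215),47)):
    q=ray(c,Z(*uv),z)[:2]-h[:2];print(n,q+h[:2],np.hypot(*q),np.degrees(np.arctan2(q[1],q[0])))
hs=c["image"]
m=cv2.inRange(cv2.cvtColor(hs,cv2.COLOR_RGB2HSV),(20,180,120),(35,255,255));m[:235]=0;m[275:]=0;m[:,:215]=0;m[:,250:]=0
ys,xs=np.nonzero(m);print(list(zip(xs,ys)))
o=get_obs();M=R.from_euler('xyz',o["tcp_rot"]).as_matrix();print(M.round(3))
E
```

```text
[577.8010243 159.8984987   0.729923 ] 41.82150747803854 [ 0.5 -0.3  1.4 -1.   0.8  4.6 -3.3 -3.1 -0.1  0.1  0.8 -0.4]
disc [576.05491065 161.96999066  32.        ] knob [579.59826504 159.50846188  68.        ]
arrow [430.09090774 134.58341423] 149.8637115451909 -170.27492724323884
red [613.87279517 120.30530084] 53.56112368021618 -47.66460724338062
redfoot [611.20925444 121.67107614] 50.76855006762212 -48.848697611309014
[]
[[-0.001  0.409  0.912]
 [-0.001  0.912 -0.409]
 [-1.    -0.001 -0.   ]]
```

```bash
python3 - <<'E'
from plant import *
c=capture("wrist");print(c["mount"].round(2))
E
```

```text
[[  -0.     -0.28    0.96 -157.65]
 [   1.     -0.      0.      0.  ]
 [   0.      0.96    0.28  -76.07]
 [   0.      0.      0.      1.  ]]
```

Request:
send_rows --pt "0 -20 34 0" --pt "0 -20 34 0" --pt "0 -20 34 0" --pt "0 -20 34 0" --pt "0 -20 34 0" --pt "0 -20 34 0" --pt "0 -20 34 0" --pt "0 -20 34 0" --hand 0

```text
time: 1.15
tool_pos: [398.1, 220.5, 226.6]
tcp_rot: [-2.873, 1.571, 2.988]
contact_force: [-0.5, -0.5, -0.1]
grip_width: 16.7
```

Request:
send_rows --pt "0 -22 36 0" --pt "0 -22 36 0" --pt "0 -22 36 0" --pt "0 -22 36 0" --pt "0 -22 37 0" --pt "0 0 0 8" --pt "0 0 0 8" --pt "0 0 0 8"

```text
time: 2.15
tool_pos: [517.5, 47.0, 226.3]
tcp_rot: [-2.48, 1.57, 2.958]
contact_force: [0.6, -0.4, 0.4]
grip_width: 0.6
```

Request:
send_rows --pt "0 0 0 9" --pt "0 0 0 9" --pt "0 0 0 9" --pt "0 0 0 9" --pt "0 0 0 9" --pt "0 0 0 9" --pt "0 0 0 8" --pt "0 0 0 8"

```text
time: 3.15
tool_pos: [517.5, 47.2, 226.4]
tcp_rot: [-1.214, 1.57, 3.002]
contact_force: [0.8, 0.1, -0.2]
grip_width: 0.2
```

Request:
send_rows --pt "25 0 0 0" --pt "25 0 0 0" --pt "25 0 0 0" --pt "25 0 0 0" --pt "25 0 0 0" --pt "20 0 0 0" --pt "6 0 0 0" --pt "0 0 0 0"

```text
time: 4.15
tool_pos: [517.7, 47.2, 75.7]
tcp_rot: [-1.282, 1.57, 2.939]
contact_force: [-0.2, 0.3, -0.2]
grip_width: 0.6
```

Request:
send_rows --pt "0 -6 0 2.7" --pt "0 -6 0 2.7" --pt "0 -6 0 2.7" --pt "0 -6 0 2.7" --pt "0 -6 0 2.7" --pt "0 -6 0 2.7" --pt "0 -6 0 2.7" --pt "0 -6 0 2.7"

```text
time: 5.15
tool_pos: [480.9, 76.3, 77.0]
tcp_rot: [2.404, 1.568, -0.037]
contact_force: [0.7, -0.8, -1.1]
grip_width: 0.2
```

Request:
send_rows --pt "0 -7 0 3.1" --pt "0 -7 0 3.1" --pt "0 -7 0 3.1" --pt "0 -7 0 3.1" --pt "0 -7 0 3.1" --pt "0 -7 0 3.1" --pt "0 -7 0 3.1" --pt "0 -7 0 3.1"

```text
time: 6.15
tool_pos: [454.0, 124.9, 77.1]
tcp_rot: [2.916, 1.567, 0.042]
contact_force: [1.5, -2.2, 0.1]
grip_width: 0.7
```

```bash
cat > look.py <<'E'
import sys
from h import *
from plant import *
c=capture("top");o=get_obs();t=o["tool_pos"];print(t,o["contact_force"])
H=np.array([578,160]);d=t[:2]-H;print("finger r,ang",np.hypot(*d),np.degrees(np.arctan2(d[1],d[0])))
im=c["image"];m=cv2.inRange(cv2.cvtColor(im,cv2.COLOR_RGB2HSV),(0,190,110),(4,255,255))|cv2.inRange(cv2.cvtColor(im,cv2.COLOR_RGB2HSV),(174,190,110),(180,255,255))
m[:140]=0;m[260:]=0;m[:,:160]=0;m[:,290:]=0
M=cv2.moments(m,True);print("area",M["m00"])
if M["m00"]:
    u=(M["m10"]/M["m00"],M["m01"]/M["m00"]);q=ray(c,u,138)[:2]-H;print("red",u,q+H,np.hypot(*q),np.degrees(np.arctan2(q[1],q[0])))
cv2.imwrite(f"pics/{sys.argv[1]}.png",cv2.resize(im[110:295,130:320][:,:,::-1],None,fx=3,fy=3,interpolation=cv2.INTER_CUBIC))
E
python3 look.py a
```

```text
[453.41206645 125.54770738  76.94270166] [-1.06518459  0.82341794  0.59749142]
finger r,ang 129.2637368012876 -164.54228519878828
area 181.0
red (236.353591160221, 189.37016574585635) [583.05293491 107.92442666] 52.32014420637457 -84.45789375400834
```

View pics/a.png

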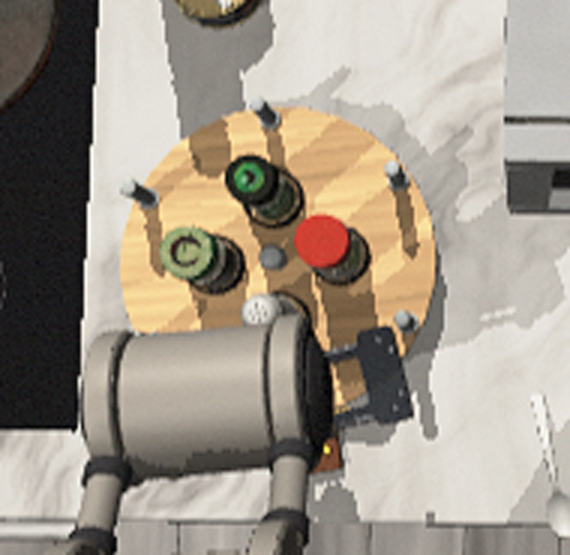

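Request:
send_rows --pt "0 -7 0 3.1" --pt "0 -7 0 3.1" --pt "0 -7 0 3.1" --pt "0 -7 0 3.1" --pt "0 -7 0 3.1" --pt "0 -7 0 3.1" --pt "0 -7 0 3.1" --pt "0 -7 0 3.1"

```text
time: 7.2
tool_pos: [449.1, 180.2, 76.7]
tcp_rot: [-2.914, 1.568, 0.063]
contact_force: [1.5, -1.5, -0.8]
grip_width: 0.1
```

Request:
send_rows --pt "0 6 0 0" --pt "-25 0 0 0" --pt "-30 0 0 0" --pt "-35 0 0 0" --pt "0 0 0 -9" --pt "0 0 0 -9" --pt "0 0 0 -9" --pt "0 0 0 -9"

```text
time: 8.2
tool_pos: [447.0, 173.6, 166.1]
tcp_rot: [2.93, 1.571, 0.26]
contact_force: [-0.1, 0.6, 0.2]
grip_width: 0.7
```

Request:
send_rows --pt "0 0 0 -9" --pt "0 0 0 -9" --pt "0 0 0 -9" --pt "0 0 0 -8" --pt "0 0 0 0"

```text
time: 8.82
tool_pos: [447.1, 173.7, 166.0]
tcp_rot: [2.387, 1.571, 0.321]
contact_force: [0.0, 1.2, 0.4]
grip_width: 0.3
```

```bash
python3 look.py b; python3 - <<'E'
from h import *
from plant import *
o=get_obs();M=R.from_euler('xyz',o["tcp_rot"]).as_matrix();print(M[:2,1:].round(3),np.degrees(np.arctan2(M[1,1],M[0,1])))
print("to go yz",M.T@(np.array([518,47,o["tool_pos"][2]])-o["tool_pos"]))
E
```

```text
[447.13886307 173.79533716 165.9690991 ] [ 0.56572533  0.57802211 -0.31964647]
finger r,ang 131.58627772439957 173.9821252850449
area 183.0
red (234.9071038251366, 199.50819672131146) [558.53230001 110.60795085] 53.090167285896364 -111.5117024498788
[[ 0.879 -0.477]
 [-0.477 -0.879]] -28.493137703207264
to go yz [3.90982198e-03 1.22766187e+02 7.76326062e+01]
```

Request:
send_rows --pt "0 25 16 0" --pt "0 25 16 0" --pt "0 25 16 0" --pt "0 25 16 0" --pt "0 23 14 0" --pt "30 0 0 0" --pt "30 0 0 0" --pt "29 0 0 0"

```text
time: 9.88
tool_pos: [518.3, 46.8, 76.0]
tcp_rot: [2.193, 1.571, 0.125]
contact_force: [-0.7, 0.1, -0.3]
grip_width: 0.2
```

Request:
send_rows --pt "0 -7 0 3.1" --pt "0 -7 0 3.1" --pt "0 -7 0 3.1" --pt "0 -7 0 3.1" --pt "0 -7 0 3.1" --pt "0 -7 0 3.1" --pt "0 -7 0 3.1" --pt "0 -7 0 3.1"

```text
time: 10.88
tool_pos: [475.7, 82.1, 77.0]
tcp_rot: [2.42, 1.569, -0.083]
contact_force: [1.7, -0.0, -1.7]
grip_width: 0.5
```

Request:
send_rows --pt "0 -7 0 3.1" --pt "0 -7 0 3.1" --pt "0 -7 0 3.1" --pt "0 -7 0 3.1" --pt "0 -7 0 3.1" --pt "0 -7 0 3.1" --pt "0 -7 0 3.1" --pt "0 -7 0 3.1"

```text
time: 11.88
tool_pos: [451.6, 132.1, 77.1]
tcp_rot: [2.911, 1.569, -0.025]
contact_force: [1.2, -0.8, -0.0]
grip_width: 0.4
```

```bash
python3 look.py c
```

```text
[451.1613033  132.7421648   77.03821046] [-0.36936859  1.22446833  0.00263931]
finger r,ang 129.73451569055845 -167.87151032658952
area 152.0
red (225.4078947368421, 209.4934210526316) [534.22809018 132.45097472] 51.71971464464781 -147.81464016199507
```

Request:
send_rows --pt "0 -7 0 3.1" --pt "0 -7 0 3.1" --pt "0 -7 0 3.1" --pt "0 -7 0 3.1" --pt "0 -7 0 3.1" --pt "0 -6 0 2.7" --pt "0 -4 0 1.8" --pt "0 0 0 0"

```text
time: 12.92
tool_pos: [448.2, 176.9, 76.8]
tcp_rot: [-1.502, 1.571, 1.501]
contact_force: [-0.4, -0.5, -0.2]
grip_width: 0.3
```

Request:
send_rows --pt "0 6 0 0" --pt "-25 0 0 0" --pt "-30 0 0 0" --pt "-40 0 0 0" --pt "-40 0 -30 0" --pt "0 0 -40 0" --pt "0 0 0 0"

```text
time: 13.8
tool_pos: [518.4, 160.2, 211.6]
tcp_rot: [-2.984, 1.57, 0.017]
contact_force: [-0.9, 0.0, -0.4]
grip_width: 0.2
```

```bash
python3 look.py d
```

```text
[516.62761605 160.47566646 211.04838278] [-0.26465121  0.92445725 -0.07995901]
finger r,ang 61.37422724393846 179.55593813659638
area 144.0
red (218.97916666666666, 213.67361111111111) [524.0116391  147.38294788] 55.443061931484344 -166.84608359129675
```

View pics/d.png

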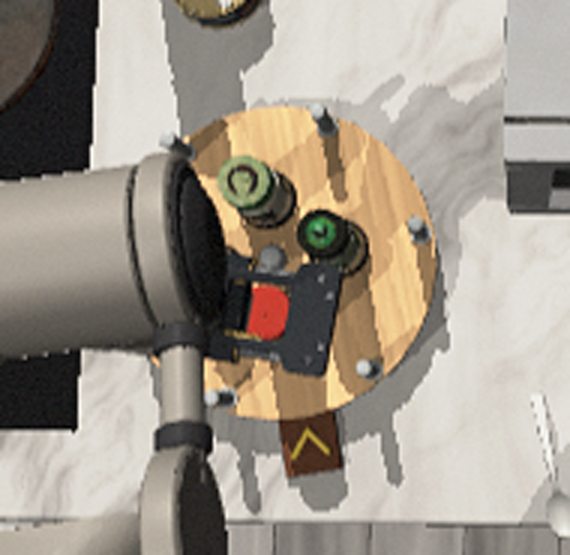

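Request:
send_rows --pt "0 40 0 0" --pt "0 40 0 0" --pt "0 40 0 0" --pt "0 40 0 0" --pt "0 40 0 0" --pt "0 40 0 0" --pt "0 0 0 0"

```text
time: 14.72
tool_pos: [481.8, -77.9, 211.3]
tcp_rot: [-0.084, 1.569, 2.915]
contact_force: [-0.2, 0.7, -0.8]
grip_width: 0.2
```

```bash
python3 look.py e
```

```text
[482.15321548 -76.62388089 211.33730581] [-0.13445108  0.21671825 -0.16216424]
finger r,ang 255.29878008043138 -112.05088311644627
area 187.0
red (217.475935828877, 213.59893048128342) [524.13938822 150.95953357] 54.61405986663042 -170.47176145057216
```

View pics/e.png

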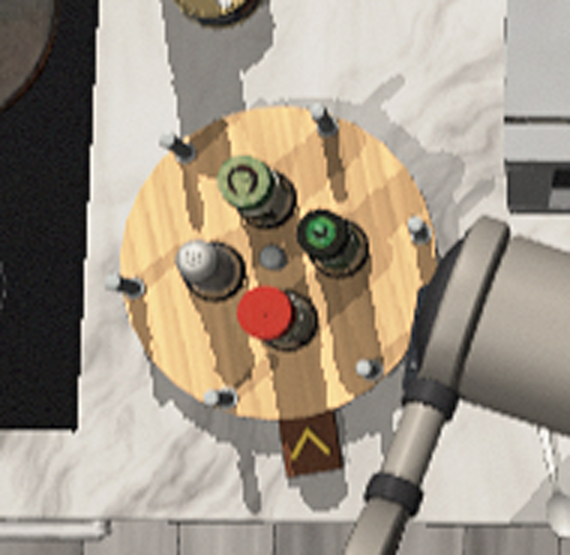

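```bash
python3 -c "
from plant import *
print(close_job())"
```

```text
the job is handed in; nothing more can be done
None
```

The red-capped jar is at the front position. I turned the table clockwise by about 122° in two pushes on neighbouring pegs, using the closed fingers. I then lifted the hand clear and handed the job in at about 15 s.

- **Red jar position:** the last top view puts the red cap at (524, 151) mm, or −170.5° around the turning axis. The target is (524, 151) mm at −170.3°, so the error is about 1 mm, with the camera calibration good to about 2 mm.
- **Jars and shaker:** all four look upright and in their wells in that picture.
- **Forces:** the force readings taken at the end of each move never passed about 3 N.
- **Hand at the end:** it hung free at z = 211 mm, touching nothing.
- **Disagreement:** the picture before that read −166.8°, because the gripper partly hid the red cap. Moving the hand aside gave the clean reading above.
- **Not checked:** I did not measure the other items on the worktop again. The hand stayed well away from them.

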